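# Show a drone motor's shaft to the inspection camera

### The job

From the cardboard parts box pick out the large long motor (the bigger of the two motors lying on their side) and hold it up to the inspection camera: shaft pointing straight into the lens, shaft end in the middle of the view and about 80 mm from the lens. Finish while holding it there, still; do not let go or put it down. Leave the other parts in the box, and do not touch the camera or disturb the screwdriver, pliers and jar.

Things in the scene. Friction and masses are not known exactly. Their poses are not given: they have to be found in the camera images.
- motor: Target: motor lying on its side on the box floor. Dark bell 40 mm across, 34 mm long; square base plate 40 x 40 x 5 mm on its back end; 8 mm shaft standing 22 mm out of its front end (root collar 16 mm across, 3 long). 105 to 210 g. Origin on the underside below mid-bell, axis 20 mm above it; x along the axis to the shaft end, z up. Any yaw, any of six places, 25 mm free each side of the bell.
- motor_tip (a point): End of the target motor's shaft: 39 mm ahead (+x) of the origin, 20 mm above it. Axes as the motor's.
- motor_back (a point): Middle of the back face of the target motor's base plate: 22 mm behind (-x) the origin, 20 mm above it. Axes as the motor's.
- parts_box: Fixed open cardboard box, outside 230 (x) x 290 (y) x 50 mm high, walls and floor 4 mm thick, one open flap hanging outward on its +x side. Six parts lie spread on its floor; the flat screws and washers there are under 2 mm thick and only drawn. Origin: centre of its underside, on the bench; z up.
- cam_stand: Fixed stand of the inspection camera: base plate 130 x 110 x 14 mm centred 110 mm behind (+x) the origin, an 18 mm column 304 mm high 135 mm behind the origin, and a yoke at 270 mm height carrying the camera head on a level hinge 70 mm behind the origin. Origin: on the bench, under the lens as it would be with the head level; the camera looks to -x. Not to be touched.
- cam_head (a joint): Downward tilt of the camera head on its yoke, rad: 0 looks level, larger looks down more steeply; starts between 0.25 and 0.70. Stiff; stays where it is.
- cam_lens (a point): Centre of the camera lens's front glass, 70 mm in front of the head's hinge. A black barrel 34 mm in diameter ending in a white ring lamp 56 mm in diameter. Axes turn with the head: the camera looks along -x of this frame (so +x points from the glass back into the camera), y is level, z across.
- small_motor: Other part, in the box: a similar but smaller motor on its side, bell 26 mm in diameter and 22 mm long, shaft 4 mm in diameter and 12 mm long. Origin on the underside under the middle of the bell.
- flat_motor: Other part, in the box: flat motor standing upright, 38 mm in diameter, 18 mm high, shaft 12 mm long upward. Origin: centre of its underside.
- servo: Other part, in the box: black servo, 40 x 20 x 36 mm with lugs 54 mm long, 40 mm high in all. Origin: centre of its underside.
- spacer: Other part, in the box: square aluminium spacer bar 50 x 12 x 12 mm lying flat. Origin: centre of its underside.
- bearing: Other part, in the box: steel bearing ring 26 mm in outer diameter, 10 mm high, lying flat. Origin: centre of its underside.
- screwdriver: Bystander: screwdriver with a yellow handle lying on the bench at the left. Origin on its underside.
- pliers: Bystander: pliers with blue handles lying on the bench at the left, 125 mm long, 12 mm high. Origin on the underside at the pivot.
- flux_jar: Bystander: amber glass jar 52 mm in diameter, 60 mm high, at the far left. Origin: centre of its underside.

How it is judged (in metres and radians):
On the way:
1. the large long motor is lifted clear of the box in the gripper (height (world z) of motor above 0.07 m and contact force between motor and the fingers above 2 N and contact force between motor and parts_box below 0.1 N), for 0.2 s.
At the end, for the whole second after the job is handed in: Motor gripped, touching nothing else, over 80 mm above the bench, still (30 mm/s, 0.3 rad/s); shaft end 60 to 100 mm before the lens, within 15 mm of its axis each way; shaft towards the lens, within 0.19 rad of its axis; the five other parts still in the box (contact force between motor and the fingers above 2 N and height (world z) of motor above 0.08 m and linear speed of motor below 0.03 m/s and angular speed of motor below 0.3 rad/s and x of motor_tip in the frame of cam_lens between -0.1 and -0.06 m and y of motor_tip in the frame of cam_lens between -0.015 and 0.015 m and z of motor_tip in the frame of cam_lens between -0.015 and 0.015 m and angle between the x axis of motor and the x axis of cam_lens, either way round below 0.19 rad and x of motor_back in the frame of cam_lens below -0.1 m and contact force between motor and parts_box below 0.1 N and contact force between motor and cam_stand below 0.1 N and contact force between motor and small_motor below 0.1 N and contact force between motor and flat_motor below 0.1 N and contact force between motor and servo below 0.1 N and contact force between motor and spacer below 0.1 N and contact force between motor and bearing below 0.1 N and contact force between motor and screwdriver below 0.1 N and contact force between motor and pliers below 0.1 N and contact force between motor and flux_jar below 0.1 N and x of small_motor in the frame of parts_box between -0.115 and 0.115 m and y of small_motor in the frame of parts_box between -0.145 and 0.145 m and height (world z) of each of small_motor, flat_motor, servo, spacer, bearing below 0.05 m and x of flat_motor in the frame of parts_box between -0.115 and 0.115 m and y of flat_motor in the frame of parts_box between -0.145 and 0.145 m and x of servo in the frame of parts_box between -0.115 and 0.115 m and y of servo in the frame of parts_box between -0.145 and 0.145 m and x of spacer in the frame of parts_box between -0.115 and 0.115 m and y of spacer in the frame of parts_box between -0.145 and 0.145 m and x of bearing in the frame of parts_box between -0.115 and 0.115 m and y of bearing in the frame of parts_box between -0.145 and 0.145 m); the arm keeps its last pose, push and grip.
It fails at once if the camera or its stand is touched (contact force between cam_stand and the arm above 1 N or contact force between cam_stand and the fingers above 1 N or contact force between cam_stand and motor above 1 N).
It fails at once if the screwdriver, pliers or jar is disturbed (moved over 30 mm) (distance of any of screwdriver, pliers, flux_jar from where it was at the start of the episode above 0.03 m).
It also fails if it takes over 32 s, if anything falls off the work surface, if the arm or the gripper's body presses on something with over 40 N, if the wrist force passes 120 N, or if a joint passes its speed limit or range.

### The arm

A 6-joint arm with a two-finger parallel gripper is mounted at the origin on the work surface. World frame = base frame: x ahead of the robot, y to its left, z up, the work surface at z = 0. Lengths are in mm, angles in rad, forces in N, time in s.
With the tool pointing down it reaches from about 350 to 775 mm from the base axis. Payload 7.3 kg.
Tool frame: the origin (TCP) lies midway between the tips of the shut fingers; the grasp point (between the pads) lies 19 mm behind it; z points along the fingers, y is the line along which they close (so a half turn about z gives the same grasp; the last joint's range is limited). The gripper opens to 92 mm and grips with 3 to 60 N. Pads are 19 mm wide; open, the fingers measure 130 mm over their backs; the gripper's body (75 mm by 190 mm) begins 47 mm behind the grasp point.
Start: joints at [1.189, 0.342, 1.524, -0, 1.275, -0.146], TCP at [122.635, 510.495, 226.741] pointing down, gripper open.
Joint ranges: [-2.53, 2.53], [-0.77, 2.02], [0.04, 2.7], [-1, 4.14], [0.28, 2.66], [-3.11, 3.11]. Speed limits (rad/s): [2.57, 2.57, 3.14, 3.14, 3.14, 3.14].

### API

Orientations are given as [roll, pitch, yaw] about the fixed x, y, z axes, in that order (R = Rz(yaw) Ry(pitch) Rx(roll)).
In Python, from plant import bot gives the robot as it stands.
- The arm moves only by the tool servo_tool, never from a script. Its argument "deltas" is a list of rows, each a list of 2 entries, a list of its own where there are three numbers: the shift along the tool's x, y, z in m, then the turn, a rotation vector about the tool's x, y, z in degrees. A call has 1 to 20 rows; each row shifts and turns the commanded pose from where the row before left it, along the tool's axes as they then stand; what a row does not reach is not made up. A row lasts 1/8 s, in which the tool goes at most 62.5 mm and 10.7 degrees, less where a joint would pass 70% of its speed; a pose out of reach is approached as far as the arm can. A call with a gripper value outside its range is refused whole. "fingers" is the opening, from 0 (shut) to 1 (fully open), set as the call begins (left out, the last holds). The fingers move at their own pace and stop on an object; the grip force is fixed at half the most. Time passes only in rows, so rows that do not move let the fingers close. It gives the time, the measured TCP pose, the force, the opening and the grip force at its end, in the units of the state.
- bot.get_obs(): the state, without advancing time (a new reading comes with each control period).
- bot.capture(name): name is "side" or "top"; returns the picture (480x640x3 uint8, red, green, blue); there is no depth.
- bot.camera_model(name): a dict with "mtx" (3x3 intrinsics, pixels), "xyz" and "rotation" of the camera in the world. Camera axes: x right, y down, z forward; pixel columns grow to the right and rows downward; lengths in mm; the calibration is good to about 2 mm. A picture is of the moment at which its call begins. camera_model takes no time and is no camera call.
- bot.close_job(): hands the job in; it is judged then, once.
The state is a dict: "time": time; "joint_positions": joint angles; "dq": joint speeds; "tau": joint torques, N m; "tool_pos": TCP position; "tcp_rot": TCP orientation; "contact_force": force on the tool from outside, world axes, zero at the start; "moment": the same for the moment, N m; "grip_width": finger opening in mm; "finger_force": force on a finger pad.
Only numpy, scipy, OpenCV 4.12 (cv2) and the standard library are available. Lean on these libraries where they do the work, as an engineer would, in place of code of your own. Each camera call takes 0.05 s, during which the arm holds its last target. There are 200 camera calls.

## Working session

There is one attempt and no reset: what is moved stays moved. The work goes in short steps, Python scripts to look and compute and a tool call to move; the robot and the scene stay as the last step left them, time stands still between calls to the robot, and variables do not carry over. Pictures are saved under pics/ and viewed, at most 10 in all, crops included, and the job is handed in when it is done.

Besides the shell and the picture viewer there is one more tool, called after "Request:" as name([rows], argument=value, ...), one row to a line, values as JSON. servo_tool: Moves the arm, as the interface text tells. Its arguments: {"type":"object","properties":{"deltas":{"type":"array"},"fingers":{"type":"number"}},"required":["deltas"]}

```bash
mkdir -p pics; ls; python3 - <<'E'
from plant import bot
import cv2
o=bot.get_obs()
print({k:o[k] for k in('time','tool_pos','tcp_rot','grip_width')})
for n in('side','top'):
    cv2.imwrite(f'pics/{n}0.png',bot.capture(n)[:,:,::-1]); print(n,bot.camera_model(n))
E
```

```text
pics
{'time': 0.0, 'tool_pos': array([122.46349478, 510.10147161, 226.0409189 ]), 'tcp_rot': array([-3.14007074e+00, -2.15189129e-04,  2.90582694e+00]), 'grip_width': 91.566003119879}
side {'mtx': array([[474.04304575,   0.        , 319.61519871],
       [  0.        , 474.04304575, 241.02228215],
       [  0.        ,   0.        ,   1.        ]]), 'xyz': array([ 346.45997311, -703.81749313, 1166.95019135]), 'rotation': array([-2.47680014, -0.00259566, -0.23016647])}
top {'mtx': array([[531.30071051,   0.        , 316.88320018],
       [  0.        , 531.30071051, 242.01974911],
       [  0.        ,   0.        ,   1.        ]]), 'xyz': array([ 445.18071351,   84.6709229 , 1255.70563506]), 'rotation': array([-3.05199082,  0.007303  , -1.58616278])}
```

View pics/top0.png

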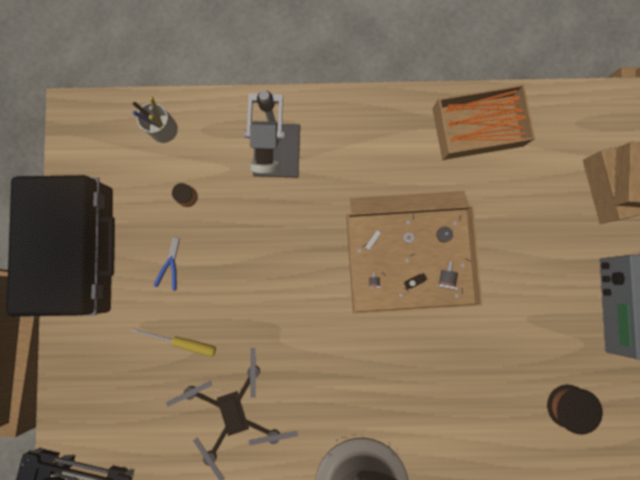

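View pics/side0.png

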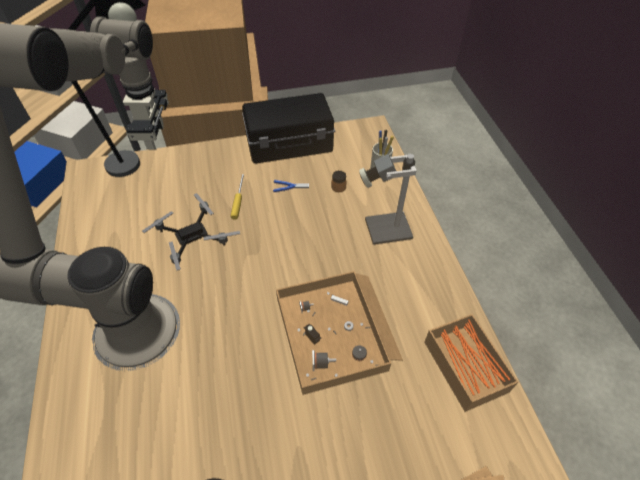

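The top view shows the box at about (350–475, 210–310). The large motor is at (449, 277) with its shaft up the image (+x), and the camera head is at (264, 155). The side view shows the motor at (322, 359) and the head at (378, 168). Next I'll zoom in on both.

```bash
cat > h.py <<'E'
import numpy as np, cv2
from scipy.spatial.transform import Rotation as Rn
from plant import bot
def ray(n,uv):
    m=bot.camera_model(n); R=Rn.from_euler('xyz',m['rotation']).as_matrix()
    d=R@np.linalg.inv(m['mtx'])@np.array([*uv,1.]); return m['xyz'],d/np.linalg.norm(d)
def plane(n,uv,z):
    o,d=ray(n,uv); return o+d*(z-o[2])/d[2]
def tri(a,b):   # top px, side px -> point, gap
    o,d=ray('top',a); p,e=ray('side',b)
    s=np.linalg.lstsq(np.c_[d,-e],p-o,rcond=None)[0]; x,y=o+s[0]*d,p+s[1]*e
    return (x+y)/2,np.linalg.norm(x-y)
def proj(n,X):
    m=bot.camera_model(n); R=Rn.from_euler('xyz',m['rotation']).as_matrix()
    c=m['mtx']@(R.T@(np.asarray(X,float)-m['xyz'])); return c[:2]/c[2]
E
python3 - <<'E'
from h import *
t=cv2.imread('pics/top0.png'); s=cv2.imread('pics/side0.png')
def tile(i,x,y,w=50,h=37):
    return cv2.resize(i[y:y+h,x:x+w],(400,296),interpolation=cv2.INTER_CUBIC)
cv2.imwrite('pics/z1.png',np.vstack([np.hstack([tile(t,425,255),tile(s,300,340)]),np.hstack([tile(t,240,145),tile(s,350,150)])]))
print('base top',proj('top',[0,0,0]),'tcp',proj('top',[122,510,226]))
# box corners (rim z=50) outer
for uv in[(348,215),(470,210),(479,304),(354,312)]: print(plane('top',uv,50).round())
print(tri((449,277),(322,359)))
E
```

```text
base top [361.07697178 485.37750938] tcp [ 97.3753535  465.77440068]
[615.  20.  50.]
[ 622. -259.   50.]
[ 408. -271.   50.]
[394.  11.  50.]
(array([ 470.57259345, -210.47892229,   30.43888614]), np.float64(1.4872504059516019))
```

View pics/z1.png

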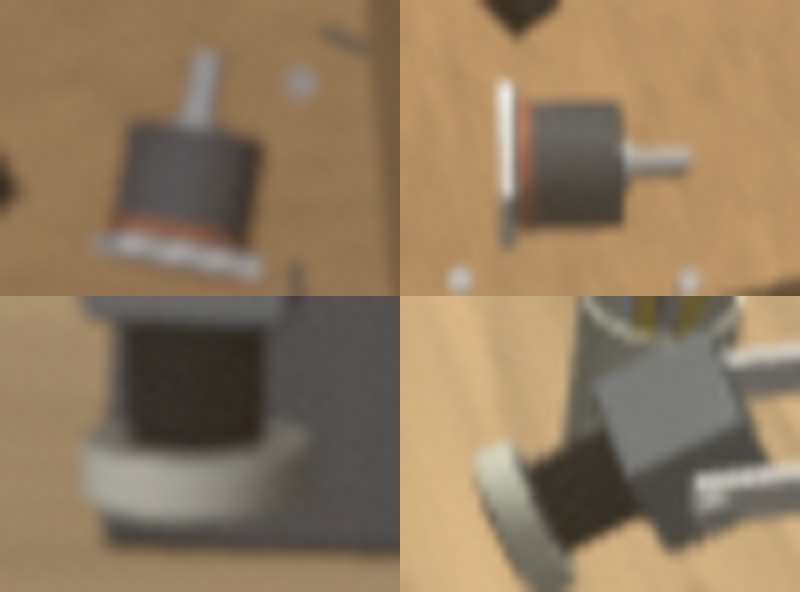

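```bash
python3 - <<'E'
from h import *
t=cv2.imread('pics/top0.png'); s=cv2.imread('pics/side0.png')
def tile(i,x,y,w=80,h=112):
    o=cv2.resize(i[y:y+h,x:x+w],(400,560),interpolation=cv2.INTER_CUBIC)
    for k in range(0,w,10): cv2.putText(o,str(x+k),(k*5,8),0,.3,(0,0,255)); cv2.line(o,(k*5,10),(k*5,16),(0,0,255))
    for k in range(0,h,10): cv2.line(o,(0,k*5),(6,k*5),(0,0,255)); cv2.putText(o,str(y+k),(7,k*5+4),0,.3,(0,0,255))
    return o
cv2.imwrite('pics/z2.png',np.hstack([tile(t,235,80),tile(s,350,145)]))
# motor
tip=tri((450.75,261.5),(336.25,360)); root=tri((449.6,270.9),(328.3,360))
print('tip',tip,'root',root)
E
```

```text
tip (array([ 506.48515777, -217.86174017,   22.19792856]), np.float64(1.3789404342688665)) root (array([ 485.53387026, -214.01035637,   24.23598584]), np.float64(3.081171154269715))
```

View pics/z2.png

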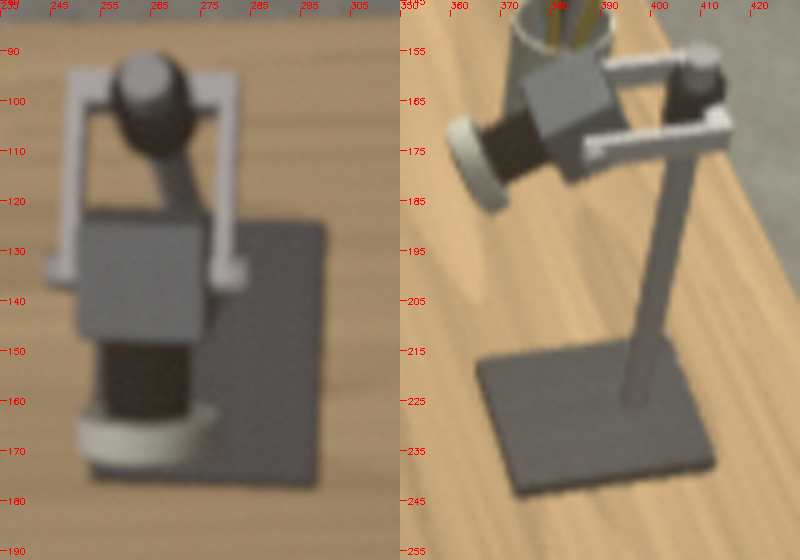

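```bash
python3 - <<'E'
from h import *
P=[plane('top',u,14) for u in[(253.4,176),(298.4,177.4),(300,124.4)]]
Q=[plane('side',u,14) for u in[(365.2,217.4),(373,242.6),(412.8,237.2),(403.6,212.6)]]
print(np.round(P),'\n',np.round(Q))
yaw=[np.arctan2(*(P[2]-P[1])[1::-1]),np.arctan2(*(Q[2]-Q[1])[1::-1]),np.arctan2(*(Q[3]-Q[0])[1::-1]),np.arctan2(*(Q[0]-Q[1])[1::-1])-np.pi/2,np.arctan2(*(P[0]-P[1])[1::-1])-np.pi/2]
print('yaw',np.round(yaw,3))
c=np.mean(Q,0); ct=(P[0]+P[2])/2; print('centre side',c.round(1),'top',ct.round(1))
y=np.mean(yaw); cc=(c+ct)/2; u=np.array([np.cos(y),np.sin(y),0])
org=cc-110*u; hinge=org+70*u; hinge[2]=270
print('hinge',hinge.round(1),'by knobs',plane('top',(264,134.3),270).round(1),'px',proj('side',hinge).round(1),proj('top',hinge).round(1))
r,g=tri((264.6,167),(365.6,178)); print('ring',r.round(1),g, r-hinge,np.linalg.norm(r-hinge))
d=(r-hinge)/np.linalg.norm(r-hinge)
tilt=np.arctan2(-d[2],-d@u); print('tilt',tilt)
E
```

```text
[[717. 240.  14.]
 [712. 134.  14.]
 [840. 128.  14.]] 
 [[720. 236.  14.]
 [714. 132.  14.]
 [841. 124.  14.]
 [848. 228.  14.]]
yaw [-0.042 -0.06  -0.066 -0.057 -0.048]
centre side [781.  180.2  14. ] top [778.5 184.2  14. ]
hinge [739.8 184.4 270. ] by knobs [740.8 187.8 270. ] px [384.8 168.7] [265.8 134.8]
ring [686.9 189.8 240.6] 4.611179322701907 [-52.91991365   5.39929907 -29.40360135] 60.78027199391847
tilt 0.5054243423615643
```

```bash
cat >> h.py <<'E'
def go(pos,R=None,start=None):
    o=bot.get_obs(); R0=Rn.from_euler('xyz',o['tcp_rot'])
    p=o['tool_pos'] if start is None else start
    print('t',o['time'],'at',o['tool_pos'].round(1),o['tcp_rot'].round(3),'F',o['contact_force'].round(1),'w',round(o['grip_width'],1),'g',o['finger_force'])
    print('shift tool mm',R0.inv().apply(np.asarray(pos)-p).round(1))
    if R is not None: print('turn deg',(R0.inv()*R).as_rotvec(degrees=True).round(2))
E
python3 - <<'E'
from h import *
tip=np.array([506.5,-217.9,24]); 
for n,a in(('top',(447.5,287)),):
    print('plate top mid',plane(n,a,44).round(1))
print('tip by top',plane('top',(450.75,261.5),24).round(1),'side',plane('side',(336.25,360),24).round(1),'root',plane('top',(449.6,270.9),24).round(1),plane('side',(328.3,360),24).round(1))
print('servo/wall',plane('top',(426,277),40).round(),plane('top',(473,280),20).round())
R=Rn.from_euler('xyz',[np.pi,0,2.96])
go([430,200,227]); go([468,-211,120],R,[430,200,227])
E
```

```text
plate top mid [ 447.  -202.9   44. ]
tip by top [ 505.7 -217.3   24. ] side [ 506.9 -218.7   24. ] root [ 484.  -213.8   24. ] [ 487.1 -214.1   24. ]
servo/wall [ 470. -156.   40.] [ 462. -268.   20.]
t 0.1 at [122.5 510.1 226.1] [-3.14  -0.     2.906] F [-0.7 -0.2 -0.3] w 91.6 g 0.0
shift tool mm [-371.5 -229.7   -0.6]
t 0.1 at [122.5 510.1 226.1] [-3.14  -0.     2.906] F [-0.7 -0.2 -0.3] w 91.6 g 0.0
shift tool mm [-133.  -390.6  107.5]
turn deg [-0.08 -0.02 -3.1 ]
```

Request:
servo_tool([
  [[-0.046,-0.029,0],[0,0,0]],
  [[-0.046,-0.029,0],[0,0,0]],
  [[-0.046,-0.029,0],[0,0,0]],
  [[-0.046,-0.029,0],[0,0,0]],
  [[-0.047,-0.029,0],[0,0,0]],
  [[-0.047,-0.029,0],[0,0,0]],
  [[-0.047,-0.029,0],[0,0,0]],
  [[-0.047,-0.029,0],[0,0,0]],
  [[-0.013,-0.039,0.01],[0,0,-0.1]],
  [[-0.013,-0.039,0.01],[0,0,-0.1]],
  [[-0.013,-0.039,0.01],[0,0,-0.1]],
  [[-0.013,-0.039,0.01],[0,0,-0.1]],
  [[-0.013,-0.039,0.01],[0,0,-0.1]],
  [[-0.013,-0.039,0.01],[0,0,-0.1]],
  [[-0.013,-0.039,0.01],[0,0,-0.1]],
  [[-0.013,-0.039,0.01],[0,0,-0.1]],
  [[-0.013,-0.039,0.01],[0,0,-0.1]],
  [[-0.013,-0.039,0.01],[0,0,-0.1]],
  [[0,0,0],[0,0,0]],
  [[0,0,0],[0,0,0]],
], fingers=0.6)

```text
time: 2.6
tool_pos: [468.2, -210.7, 126.4]
tcp_rot: [3.141, -0.001, 2.923]
contact_force: [-0.7, 0.4, -0.4]
grip_width: 54.8
finger_force: 0.0
```

```bash
python3 - <<'E'
from h import *
go([468.2,-210,9],Rn.from_euler('xyz',[np.pi,0,2.922]))
t=bot.capture('top');s=bot.capture('side')
f=lambda i,x,y:cv2.resize(i[y:y+70,x:x+80,::-1],(400,350),interpolation=cv2.INTER_CUBIC)
cv2.imwrite('pics/z3.png',np.hstack([f(t,410,230),f(s,280,320)]))
E
```

```text
t 2.6 at [ 468.2 -210.7  126.4] [ 3.141e+00 -1.000e-03  2.923e+00] F [-0.7  0.4 -0.4] w 54.8 g 0.0
shift tool mm [1.000e-01 6.000e-01 1.174e+02]
turn deg [ 0.05 -0.07  0.04]
```

View pics/z3.png

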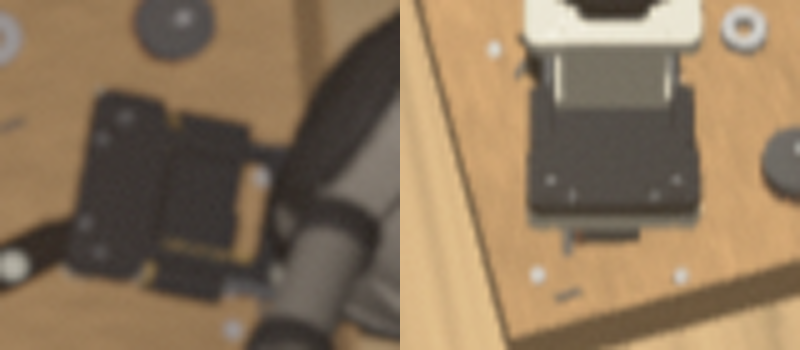

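The gripper hides the motor in both views, as expected, so nothing contradicts the measured pose. It is within 1 mm of the planned spot, so I'm descending straight and closing.

Request:
servo_tool([
  [[0,0,0.025],[0,0,0]],
  [[0,0,0.025],[0,0,0]],
  [[0,0,0.02],[0,0,0]],
  [[0,0,0.015],[0,0,0]],
  [[0,0,0.01],[0,0,0]],
  [[0,0,0.01],[0,0,0]],
  [[0,0,0.008],[0,0,0]],
  [[0,0.0005,0.004],[0,0,0]],
  [[0,0,0],[0,0,0]],
  [[0,0,0],[0,0,0]],
])

```text
time: 3.95
tool_pos: [469.0, -210.9, 10.0]
tcp_rot: [-3.141, 0.001, 2.923]
contact_force: [0.1, -0.4, -0.7]
grip_width: 54.9
finger_force: 0.0
```

Request:
servo_tool([
  [[0,0,0],[0,0,0]],
  [[0,0,0],[0,0,0]],
  [[0,0,0],[0,0,0]],
  [[0,0,0],[0,0,0]],
  [[0,0,0],[0,0,0]],
  [[0,0,0],[0,0,0]],
], fingers=0)

```text
time: 4.7
tool_pos: [468.9, -210.8, 9.8]
tcp_rot: [3.142, 0.0, 2.923]
contact_force: [0.3, -0.0, 2.7]
grip_width: 39.4
finger_force: 30.0
```

Request:
servo_tool([
  [[0,0,-0.01],[0,0,0]],
  [[0,0,-0.02],[0,0,0]],
  [[0,0,-0.03],[0,0,0]],
  [[0,0,-0.03],[0,0,0]],
  [[0,0,-0.03],[0,0,0]],
  [[0,0,-0.03],[0,0,0]],
  [[0,0,-0.02],[0,0,0]],
  [[0,0,0],[0,0,0]],
])

```text
time: 5.7
tool_pos: [469.2, -211.1, 181.1]
tcp_rot: [-3.141, 0.003, 2.923]
contact_force: [-0.3, -0.8, -1.9]
grip_width: 39.1
finger_force: 30.0
```

```bash
cat >> h.py <<'E'
def goal(dist,hinge=np.array([740.,186,270]),yaw=-0.053,t=0.505,tipt=np.array([-38.5,0,-14.])):
    R=Rn.from_euler('xyz',[0,-t,yaw])*Rn.from_euler('xyz',[np.pi,0,np.pi])   # motor axes -> tool
    ax=R.apply([-1,0,0]); tip=hinge-(70+dist)*ax
    return tip-R.apply(tipt),R,ax,tip
E
python3 - <<'E'
from h import *
p,R,ax,tip=goal(140); print(p.round(1),ax,tip.round(1)); go(p,R)
E
```

```text
[529.6 197.2 137.5] [ 0.87394558 -0.04636253  0.48380744] [556.5 195.7 168.4]
t 5.7 at [ 469.2 -211.1  181.1] [-3.141e+00  3.000e-03  2.923e+00] F [-0.3 -0.8 -1.9] w 39.1 g 29.99093770980835
shift tool mm [ 29.6 411.7  43.1]
turn deg [ -2.46 -28.71  -9.25]
```

Request:
servo_tool([
  [[0.003,0.02,0.004],[0,0,0]],
  [[0.003,0.043,0.004],[0,0,0]],
  [[0.003,0.043,0.004],[0,0,0]],
  [[0.003,0.043,0.004],[0,0,0]],
  [[0.003,0.043,0.004],[0,0,0]],
  [[0.003,0.043,0.004],[0,0,0]],
  [[0.003,0.043,0.004],[0,0,0]],
  [[0.003,0.043,0.004],[0,0,0]],
  [[0.003,0.043,0.004],[0,0,0]],
  [[0.003,0.03,0.004],[0,0,0]],
  [[0,0.018,0.003],[0,0,0]],
  [[0,0,0],[-0.4,-4.8,-1.5]],
  [[0,0,0],[-0.4,-4.8,-1.5]],
  [[0,0,0],[-0.4,-4.8,-1.5]],
  [[0,0,0],[-0.4,-4.8,-1.5]],
  [[0,0,0],[-0.4,-4.8,-1.6]],
  [[0,0,0],[-0.5,-4.7,-1.6]],
  [[0,0,0],[0,0,0]],
  [[0,0,0],[0,0,0]],
])

```text
time: 8.07
tool_pos: [529.0, 197.9, 136.7]
tcp_rot: [3.14, 0.501, 3.086]
contact_force: [0.5, 0.2, -0.7]
grip_width: 38.9
finger_force: 30.0
```

```bash
python3 - <<'E'
from h import *
p,R,ax,tip=goal(140); go(p,R); print(bot.get_obs()['joint_positions'].round(2))
print('exp tip px',proj('top',tip).round(1),proj('side',tip).round(1))
t=bot.capture('top');s=bot.capture('side')
def f(i,x,y,w=80,h=112):
    o=np.ascontiguousarray(cv2.resize(i[y:y+h,x:x+w,::-1],(400,560),interpolation=cv2.INTER_CUBIC))
    for k in range(0,w,10): cv2.putText(o,str(x+k),(k*5,8),0,.3,(0,0,255)); cv2.line(o,(k*5,10),(k*5,16),(0,0,255))
    for k in range(0,h,10): cv2.line(o,(0,k*5),(6,k*5),(0,0,255)); cv2.putText(o,str(y+k),(7,k*5+4),0,.3,(0,0,255))
    return o
cv2.imwrite('pics/z4.png',np.hstack([f(t,225,140),f(s,310,150)]))
E
```

```text
t 8.075 at [529.  197.9 136.7] [3.14  0.501 3.086] F [ 0.5  0.2 -0.7] w 38.9 g 29.992294907569885
shift tool mm [-0.9 -0.7 -0.4]
turn deg [ 0.05 -0.23 -0.12]
[ 0.32  0.34  1.95 -0.45  0.42 -0.82]
exp tip px [266.  236.3] [318.4 202.2]
```

View pics/z4.png

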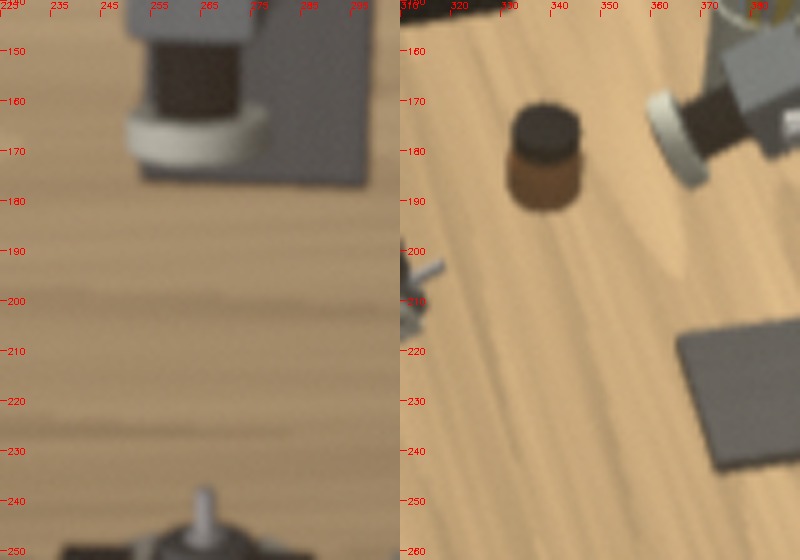

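The tip is at (265.8, 237.4) in the top view and (318.6, 203) in the side view, within 1 px of prediction, so the motor sits in the gripper as planned. I'll check the tilt independently from the barrel edges.

```bash
python3 - <<'E'
from h import *
r,g=tri((265.8,237.4),(318.6,203)); p,R,ax,tip=goal(140); print('tip',r.round(1),g,'exp',tip.round(1))
H=np.array([740,186,270.])
for t in(.40,.45,.5,.55,.6):
    _,_,a,_=goal(80,t=t); A,B=proj('side',H-30*a),proj('side',H-60*a); v=B-A
    At,Bt=proj('top',H),proj('top',H-60*a)
    z=np.cross(a,[0,1,0]); w=proj('side',H-61*a+28*z)-proj('side',H-61*a-28*z)
    print(t,'barrel slope',round(-v[1]/v[0],3),'ring px side',B.round(1),'top',Bt.round(1))
s=cv2.imread('pics/side0.png'); g=cv2.cvtColor(s,cv2.COLOR_BGR2HSV)
m=((g[...,2]<75)).astype(np.uint8); m[:,:364]=0; m[:,382:]=0; m[:164]=0; m[183:]=0
n,l,st,c=cv2.connectedComponentsWithStats(m); print(st[1:],c[1:])
# midline of the barrel per column
k=1+np.argmax(st[1:,4]); xs=[];ys=[]
for x in range(364,382):
    y=np.where(l[:,x]==k)[0]
    if len(y): print(x,y.min(),y.max(),end='; ')
E
```

```text
tip [555.8 196.3 164.3] 2.432925528503144 exp [556.5 195.7 168.4]
0.4 barrel slope 0.425 ring px side [364.3 176.9] top [264.9 166.1]
0.45 barrel slope 0.466 ring px side [364.7 177.6] top [265.  165.8]
0.5 barrel slope 0.508 ring px side [365.1 178.2] top [265.2 165.5]
0.55 barrel slope 0.552 ring px side [365.5 178.8] top [265.4 165. ]
0.6 barrel slope 0.598 ring px side [366.  179.4] top [265.6 164.5]
[[366 167  15  14 119]] [[372.86554622 173.79831933]]
366 172 172; 367 172 175; 368 171 177; 369 171 179; 370 170 180; 371 169 180; 372 168 179; 373 168 179; 374 167 178; 375 167 178; 376 169 177; 377 171 177; 378 173 177; 379 174 176; 380 174 176;
```

Tilt checks out at about 0.51. Now the final 60 mm approach, along tool −x.

Request:
servo_tool([
  [[-0.005,-0.0005,-0.001],[0,-0.2,0]],
  [[-0.01,0,-0.0005],[0,0,0]],
  [[-0.01,0,-0.0005],[0,0,0]],
  [[-0.01,0,0],[0,0,0]],
  [[-0.01,0,0],[0,0,0]],
  [[-0.008,0,0],[0,0,0]],
  [[-0.005,0,0],[0,0,0]],
  [[-0.003,0,0],[0,0,0]],
  [[0,0,0],[0,0,0]],
  [[0,0,0],[0,0,0]],
  [[0,0,0],[0,0,0]],
  [[0,0,0],[0,0,0]],
])

```text
time: 9.68
tool_pos: [580.9, 194.6, 167.9]
tcp_rot: [3.14, 0.505, 3.087]
contact_force: [-0.5, 0.8, -2.1]
grip_width: 39.3
finger_force: 30.0
```

```bash
python3 - <<'E'
from h import *
p,R,ax,tip=goal(80); go(p,R)
print('exp tip px',proj('top',tip).round(1),proj('side',tip).round(1))
t=bot.capture('top');s=bot.capture('side')
def f(i,x,y,w=80,h=112):
    o=np.ascontiguousarray(cv2.resize(i[y:y+h,x:x+w,::-1],(400,560),interpolation=cv2.INTER_CUBIC))
    for k in range(0,w,10): cv2.putText(o,str(x+k),(k*5,8),0,.3,(0,0,255)); cv2.line(o,(k*5,10),(k*5,16),(0,0,255))
    for k in range(0,h,10): cv2.line(o,(0,k*5),(6,k*5),(0,0,255)); cv2.putText(o,str(y+k),(7,k*5+4),0,.3,(0,0,255))
    return o
cv2.imwrite('pics/z5.png',np.hstack([f(t,225,120),f(s,310,140)]))
E
```

```text
t 9.675 at [580.9 194.6 167.9] [3.14  0.505 3.087] F [-0.5  0.8 -2.1] w 39.3 g 29.99224841594696
shift tool mm [-0.3 -0.2  1.8]
turn deg [ 0.07  0.03 -0.07]
exp tip px [265.7 208.9] [336.8 192.8]
```

View pics/z5.png

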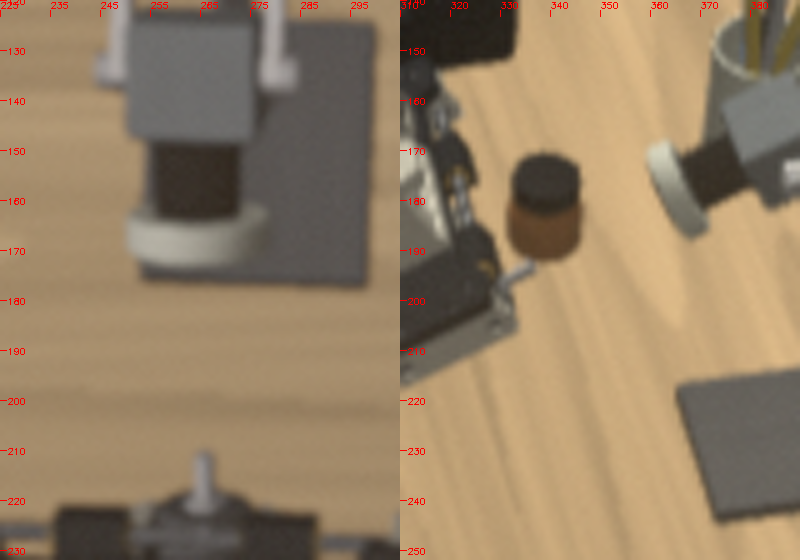

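Tip is now at (265.8, 210.4) in the top view and (337, 193) in the side view, in line with the barrel and clear of everything. I'll check the numbers against the lens and hand in if they fit.

```bash
python3 - <<'E'
from h import *
r,g=tri((265.8,210.4),(337,193)); o=bot.get_obs()
ok=True
for t in(.47,.51,.55):
    M=Rn.from_euler('xyz',[0,-t,-.053]); L=M.inv().apply(r-[740,186,270])+[70,0,0]
    print('tilt',t,'tip in lens frame',L.round(1),'gap',round(g,1)); ok&=-97<L[0]<-63 and abs(L[1:]).max()<12
print(ok,abs(o['dq']).max(),o['finger_force'])
if ok: print(bot.close_job())
E
```

```text
tilt 0.47 tip in lens frame [-81.2  -0.5  -5.1] gap 3.5
tilt 0.51 tip in lens frame [-81.2  -0.5   0.9] gap 3.5
tilt 0.55 tip in lens frame [-81.1  -0.5   7. ] gap 3.5
True 0.00154592373442934 29.99222695827484
the job is handed in; nothing more can be done
None
```

The large motor is held still with its shaft pointing into the lens, and the job was handed in at about 9.8 s of the 32 s allowed. By my measurement the shaft end is about 81 mm from the glass and within about 7 mm of the lens axis, allowing for tilt error; no verdict was returned.

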